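# Lever up the inking slab and slip the red shim under its edge

### The job

Press the yellow handle of the pry bar all the way down so that its toe lifts the front edge of the marble slab, and let go; the stiff bar stays down. Slip the red shim straight in under the raised edge at the blue tape mark, up to the black line round the shim's middle, and leave it there; then pull the yellow handle all the way back up so that the slab comes down to rest on the shim. Use the red shim, not the plain wooden one, and do not lift or push the slab with the gripper.

Things in the scene. Friction and masses are not known exactly. Their poses are not given: they have to be found in the camera images.
- slab: white marble inking slab, 200 (x) x 240 (y) x 20 mm thick, about 2.6 kg, loose, on four black rubber feet 8 mm high, on a plywood board 8 mm thick that is fixed on the table (slab underside 16, top 36 mm above the table). Origin: on the board under the slab's centre; x points away from the pry bar (front edge = -x side), y along the front edge. The board reaches 87 mm in front of the slab.
- shim_mark (a point): the place for the shim: the slab's lower front edge at the middle of the 30 mm wide blue tape mark, 80 mm along the edge (slab's +y) from the pry bar. Axes as the slab's. 8 mm above the board (16 above the table) at first, about 30 mm above the board with the bar fully down; 60 mm further in under the slab the gap is then about 22 mm.
- pry_bar (a joint): steel pry bar in a dark fulcrum block fixed to the board. 0 rad = handle up, toe flat under the slab; 0.36 = stop, handle fully down, edge raised. Pivot axis level, 32 mm above the table, parallel to slab's y, 42 mm before its front edge; same yaw as the slab. Stiff: it stays where left. About 14 N at the handle presses it down, 2 to 8 N pulls it up.
- bar_grip (a point): centre of the bar's yellow handle, 70 mm long (along the bar), 24 wide (along slab's y), 18 thick; 165 mm from the pivot on the slab's -x side, in front of the board. At joint 0 it is 90 mm above the table and slopes up by 0.36 rad away from the slab; at 0.36 rad it is level, 32 mm above the table. It moves on an arc about the pivot.
- red_shim: red painted wooden shim, a plain bar 120 (x) x 30 (y) x 15 mm thick, 60 g, with a thin black line round its middle. Origin: centre of its underside; x along its length; both ends are alike. An equal shim in plain wood lies on the other side and is not to be used.

How it is judged:
On the way, in this order (a step that is already met when the one before it is completed fails the run):
1. the bar is pressed down and the slab's front edge is raised by more than 14 mm (value of joint pry_bar above 0.27 rad and height (world z) of shim_mark above 0.03 m), for 0.2 s.
2. the red shim lies under the raised edge at the mark while the bar is still down (value of joint pry_bar above 0.22 rad and horizontal distance between red_shim and shim_mark below 0.02 m and height (world z) of red_shim below 0.02 m), for 0.2 s.
At the end, for the whole second after the job is handed in: the bar's handle is back up (joint under 0.1 rad), the red shim lies flat on the board with its black middle line within 20 mm of the blue mark on the slab's front edge, square to the edge within 15 degrees, and the slab rests at rest on it with its front edge raised at least 4 mm (value of joint pry_bar below 0.1 rad and horizontal distance between red_shim and shim_mark below 0.02 m and angle between the x axis of red_shim and the x axis of slab, either way round below 0.26 rad and height (world z) of red_shim below 0.016 m and contact force between red_shim and slab above 2 N and height (world z) of shim_mark above 0.02 m and linear speed of each of slab, red_shim below 0.01 m/s); the robot touches nothing.
It fails at once if the slab is lifted or pushed with the gripper itself (more than 8 N) (contact force between the fingers and slab above 8 N).
It also fails if it takes over 64 s, if anything falls off the work surface, if the arm or the gripper's body presses on something with over 40 N, if the wrist force passes 120 N, or if a joint passes its speed limit or range.

### The arm

A 6-joint arm with a two-finger parallel gripper is mounted at the origin on a cart in front of the work surface, level with it; the furniture and walls round the work are solid. World frame = base frame: x ahead of the robot, y to its left, z up, the work surface at z = 0. Lengths are in m, angles in rad, forces in N, time in s.
With the tool pointing down it reaches from about 0.325 to 0.75 m from the base axis. Payload 7.6 kg.
Tool frame: the origin (TCP) lies midway between the tips of the shut fingers; the grasp point (between the pads) lies 19 mm behind it (arm.grip_depth is the distance from the TCP to the grasp point, in m); z points along the fingers, y is the direction in which the jaws open and shut (so a half turn about z gives the same grasp; the last joint's range is limited). The gripper opens to 85 mm and grips with 20 to 120 N. Pads are 22 mm wide; open, the fingers measure 114 mm over their backs; the gripper's body (76 mm by 85 mm) begins 54 mm behind the grasp point. The pads swing forward as they close: fully open they stand 13 mm farther back than shut.
Start: joints at [1.246, 0.052, 1.401, -0, 1.689, -0.07], TCP at [0.132, 0.508, 0.194] pointing down, gripper open.
Joint ranges: [-2.9, 2.9], [-0.91, 2.17], [0.12, 2.37], [-1.06, 4.2], [0.26, 2.73], [-2.93, 2.93]. Speed limits (rad/s): [2.57, 2.57, 3.01, 3.14, 3.14, 3.14].

### API

Orientations are given as a unit quaternion [x, y, z, w].
In Python, from cell import sense, snapshot, camera_model, arm gives the robot as it stands.
- The arm moves only by the tool carry_out, never from a script. Its argument "steps" is a list of rows, each an object with "dp": the shift along the world's x, y, z in mm, a list of three; "dr": the turn, a rotation vector about the world's x, y, z in rad, a list of three; "gripper": the opening in per cent of the stroke, from 0 (shut) to 100 (fully open). In form: [{"dp": [tx, ty, tz], "dr": [ax, ay, az], "gripper": gripper}, ...]. A call has 1 to 12 rows; each row shifts and turns the commanded pose from where the row before left it; what a row does not reach is not made up. A row lasts 1/10 s, in which the tool goes at most 50 mm and 8.59 degrees, less where a joint would pass 70% of its speed; a pose out of reach is approached as far as the arm can. A call is refused whole if a number of a shift passes 50 or a number of a turn 0.15, either way. A call with a gripper value outside its range is refused whole. The fingers move at their own pace and stop on an object; the grip force is fixed at half the most. Time passes only in rows, so rows that do not move let the fingers close. It gives the time, the measured TCP pose, the force and the opening at its end, in the units of the state.
- sense(): the state, without advancing time (a new reading comes with each control period).
- snapshot(name): name is "side" or "top"; returns the picture (480x640x3 uint8, blue, green, red); there is no depth.
- camera_model(name): a dict with "mtx" (3x3 intrinsics, pixels), "D" ([k1, k2, p1, p2, k3] as OpenCV has them; the pictures are not rectified), "R" (3x3) and "t" (3): a world point X has camera coordinates R X + t. Camera axes: x right, y down, z forward; pixel columns grow to the right and rows downward; lengths in m; the calibration is good to about 2 mm. A picture is of the moment at which its call begins. camera_model takes no time and is no camera call.
- arm.close_job(): hands the job in, once; it reports no verdict.
The state is a dict: "time_s": time; "joint_pos": joint angles; "joint_vel": joint speeds; "effort": joint torques, N m; "ee_pos": TCP position; "orientation": TCP orientation; "ft_force": force on the tool from outside, world axes, zero at the start; "wrist_torque": the same for the moment, N m; "opening": finger opening in m.
Only numpy, scipy, OpenCV 4.12 (cv2) and the standard library are available. Lean on these libraries where they do the work, as an engineer would, in place of code of your own. Each camera call takes 0.05 s, during which the arm holds its last target.

## Working session

There is one attempt and no reset: what is moved stays moved. The work goes in short steps, Python scripts to look and compute and a tool call to move; the robot and the scene stay as the last step left them, time stands still between calls to the robot, and variables do not carry over. Pictures are saved under pics/ and viewed, and the job is handed in when it is done.

Besides the shell and the picture viewer there is one more tool, called as a command line: name --argument value ..., lists and objects as JSON in quotes. carry_out: Moves the arm, as the interface text tells. Its arguments: {"type":"object","properties":{"steps":{"type":"array","items":{"type":"object","properties":{"dp":{"type":"array","items":{"type":"number"}},"dr":{"type":"array","items":{"type":"number"}},"gripper":{"type":"number"}}}}},"required":["steps"]}

```bash
mkdir -p pics; ls; python3 - <<'E'
from cell import sense,snapshot,camera_model
import cv2
s=sense();print({k:s[k] for k in('time_s','ee_pos','orientation','ft_force','opening')})
for n in('side','top'):
    cv2.imwrite(f'pics/{n}0.png',snapshot(n));c=camera_model(n);print(n,c)
E
```

```text
pics
{'time_s': 0.0, 'ee_pos': array([0.13217236, 0.50772   , 0.19305712]), 'orientation': array([ 1.27046164e-01,  9.91896485e-01, -7.81777298e-04, -1.55673540e-04]), 'ft_force': array([ 0.09434396,  0.10881222, -0.01679874]), 'opening': 0.08534515785511913}
side {'mtx': array([[515.07434081,   0.        , 319.5203041 ],
       [  0.        , 515.07434081, 240.53653333],
       [  0.        ,   0.        ,   1.        ]]), 'D': array([-0.10704785,  0.        ,  0.        ,  0.        ,  0.        ]), 'R': array([[ 0.97434458, -0.22474046, -0.01201501],
       [-0.12290967, -0.48662504, -0.86492155],
       [ 0.18853606,  0.84420839, -0.50176324]]), 't': array([-0.59384505,  0.14481458,  0.76928743])}
top {'mtx': array([[557.59403882,   0.        , 320.60416544],
       [  0.        , 557.59403882, 231.8009952 ],
       [  0.        ,   0.        ,   1.        ]]), 'D': array([-0.00328441,  0.        ,  0.        ,  0.        ,  0.        ]), 'R': array([[ 0.02903251, -0.99930834, -0.02323687],
       [-0.99407172, -0.02642798, -0.10546557],
       [ 0.10477852,  0.02616104, -0.99415143]]), 't': array([4.55929729e-04, 5.99452954e-01, 9.59424164e-01])}
```

View pics/side0.png

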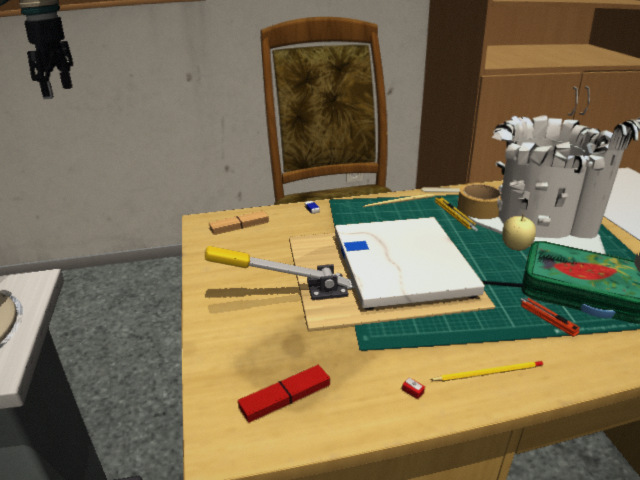

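View pics/top0.png

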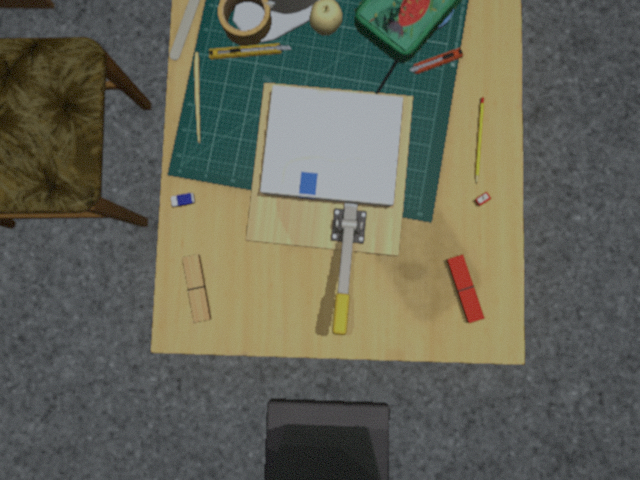

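The side view shows the yellow handle at about (228,257), the red shim at about (285,392) and the blue tape at about (357,245). In the top view the handle is at about (341,313), the red shim at about (465,289) and the tape at about (308,183). Next I'll enlarge these areas.

```bash
python3 - <<'E'
import cv2
a=cv2.imread('pics/top0.png')
cv2.imwrite('pics/c1.png',cv2.resize(a[70:270,240:420],None,fx=3,fy=3,interpolation=cv2.INTER_CUBIC)[:600])
cv2.imwrite('pics/c2.png',cv2.resize(a[240:350,310:500],None,fx=4,fy=4,interpolation=cv2.INTER_CUBIC))
E
```

```text
(no output)
```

View pics/c1.png

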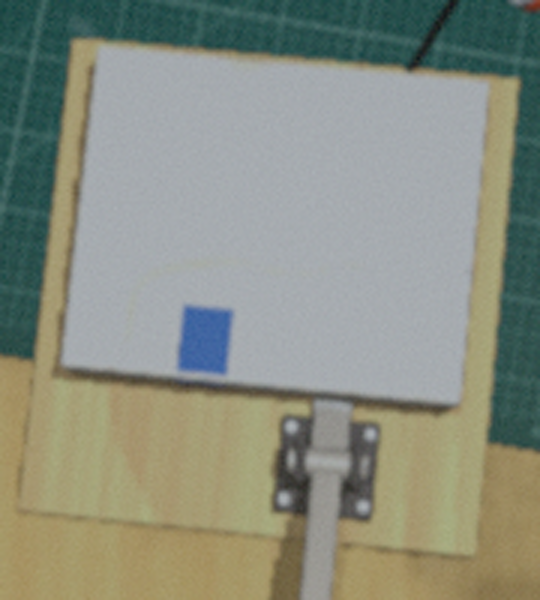

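View pics/c2.png

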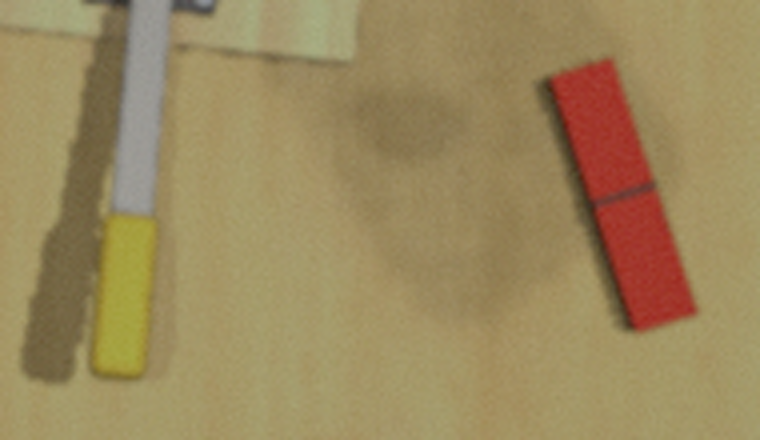

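```bash
cat > h.py <<'E'
import numpy as np,cv2
from cell import camera_model
def pt(name,uv,z):
    c=camera_model(name);p=cv2.undistortPoints(np.array([[uv]],float),c['mtx'],c['D'])[0,0]
    R,t=c['R'],c['t'];d=R.T@np.array([p[0],p[1],1]);o=-R.T@t
    return o+d*(z-o[2])/d[2]
def proj(name,X):
    c=camera_model(name);return cv2.projectPoints(np.atleast_2d(np.array(X,float)),cv2.Rodrigues(c['R'])[0],c['t'],c['mtx'],c['D'])[0][:,0]
E
python3 - <<'E'
from h import *
np.set_printoptions(precision=4,suppress=True)
c1=lambda x,y:(240+(x+.5)/3-.5,70+(y+.5)/3-.5)
c2=lambda x,y:(310+(x+.5)/4-.5,240+(y+.5)/4-.5)
S=np.array([pt('top',c1(*p),.036) for p in[(63,367),(460,404),(488,83),(97,45)]]);print(S)
print('len',np.linalg.norm(S-np.roll(S,1,0),axis=1),'ctr',S.mean(0))
xa=S[3]+S[2]-S[0]-S[1];ya=S[0]+S[3]-S[1]-S[2]
y1=np.arctan2(xa[1],xa[0]);y2=np.arctan2(-ya[0],ya[1]);print('yaw',y1,y2)
yaw=(y1*200+y2*240)/440
X=np.array([np.cos(yaw),np.sin(yaw),0]);Y=np.array([-X[1],X[0],0])
ctr=S.mean(0);
for p in[(179,370),(227,374),(204,372)]:
    q=pt('top',c1(*p),.036);print('tape',q,(q-ctr)@X,(q-ctr)@Y)
for p,z in[((332,400),.03),((327,463),.045),((140,0),.0)][:2]:
    q=pt('top',c1(*p),z);print('bar',q,(q-ctr)@X,(q-ctr)@Y)
H=np.array([pt('top',c2(*p),.099) for p in[(107,214),(157,216),(144,377),(92,372)]]).mean(0);print('handle',H,(H-ctr)@X,(H-ctr)@Y)
T=np.array([pt('top',c2(*p),.015) for p in[(552,79),(612,60),(697,314),(636,331)]]);print('shim',T.mean(0),np.linalg.norm(T-np.roll(T,1,0),axis=1))
d=T[0]+T[1]-T[2]-T[3];print('shim yaw',np.arctan2(d[1],d[0]))
# side checks
m=T.mean(0);print(proj('side',[m,H,ctr]))
E
```

```text
[[ 0.6674  0.1262  0.036 ]
 [ 0.6511 -0.11    0.036 ]
 [ 0.8474 -0.1238  0.036 ]
 [ 0.8663  0.1136  0.036 ]]
len [0.1993 0.2368 0.1967 0.2381] ctr [0.7581 0.0015 0.036 ]
yaw -0.06709338730443903 -0.07423858693412168
tape [0.6673 0.057  0.036 ] -0.09442943807580723 0.04891567059772283
tape [0.6657 0.0284 0.036 ] -0.09408979853965015 0.020236433928984665
tape [0.6665 0.0421 0.036 ] -0.09420257973610115 0.0339769748981777
bar [ 0.6526 -0.0345  0.03  ] -0.10268259139391028 -0.04337634567901533
bar [ 0.6129 -0.032   0.045 ] -0.14245560708370017 -0.043760472342922276
handle [ 0.4596 -0.0216  0.099 ] -0.29609264537880037 -0.04417301134742525
shim [ 0.5066 -0.2432  0.015 ] [0.1166 0.0282 0.1176 0.028 ]
shim yaw 0.32669781858638586
[[283.7173 387.6122]
 [226.7834 249.1266]
 [402.1248 251.8779]]
```

```bash
python3 - <<'E'
import cv2
a=cv2.imread('pics/side0.png')
cv2.imwrite('pics/c3.png',cv2.resize(a[200:340,190:390],None,fx=4,fy=4,interpolation=cv2.INTER_CUBIC))
cv2.imwrite('pics/c4.png',cv2.resize(a[350:430,220:350],None,fx=5,fy=5,interpolation=cv2.INTER_CUBIC))
E
```

```text
(no output)
```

View pics/c3.png

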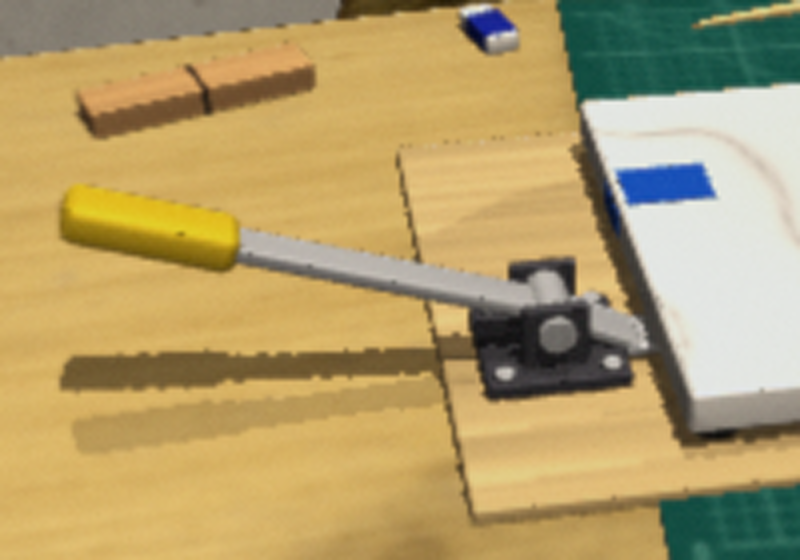

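View pics/c4.png

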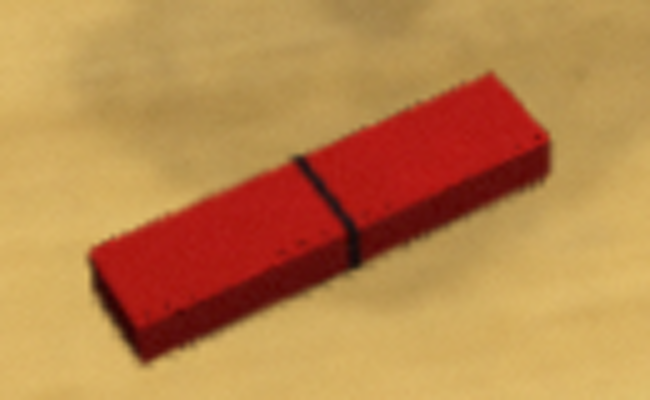

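Both cameras agree to within about 2–3 mm. The plan is to press with shut fingers at the handle centre. First I'll move over it.

carry_out --steps '[{"dp":[20,-33,0],"dr":[0,0,0.015],"gripper":0},{"dp":[20,-33,0],"dr":[0,0,0.015],"gripper":0},{"dp":[20,-33,0],"dr":[0,0,0.015],"gripper":0},{"dp":[20,-33,0],"dr":[0,0,0.015],"gripper":0},{"dp":[20,-33,0],"dr":[0,0,0.015],"gripper":0},{"dp":[20,-33,0],"dr":[0,0,0.015],"gripper":0},{"dp":[20,-33,0],"dr":[0,0,0.015],"gripper":0},{"dp":[20,-33,0],"dr":[0,0,0.015],"gripper":0},{"dp":[20,-33,0],"dr":[0,0,0.015],"gripper":0},{"dp":[20,-33,0],"dr":[0,0,0.015],"gripper":0},{"dp":[20,-33,0],"dr":[0,0,0.015],"gripper":0},{"dp":[20,-33,0],"dr":[0,0,0.015],"gripper":0}]'

```text
time_s: 1.3
ee_pos: [0.3727, 0.1105, 0.1937]
orientation: [0.037, 0.999, 0.0, -0.0]
ft_force: [0.5, 0.5, 0.2]
opening: -0.0
```

carry_out --steps '[{"dp":[17,-26,-6],"gripper":0},{"dp":[17,-26,-10],"gripper":0},{"dp":[17,-27,-10],"gripper":0},{"dp":[17,-27,-10],"gripper":0},{"dp":[18,-26,-14],"gripper":0},{"dp":[0,0,0],"gripper":0},{"dp":[0,0,0],"gripper":0}]'

```text
$.steps[0]: bad value
```

```bash
python3 - <<'E'
from cell import *
import cv2
print(sense()['ee_pos'])
a=snapshot('side');cv2.imwrite('pics/s1.png',cv2.resize(a[120:340,150:400],None,fx=3,fy=2.7))
E
```

```text
[0.37270761 0.11054692 0.19373459]
```

View pics/s1.png

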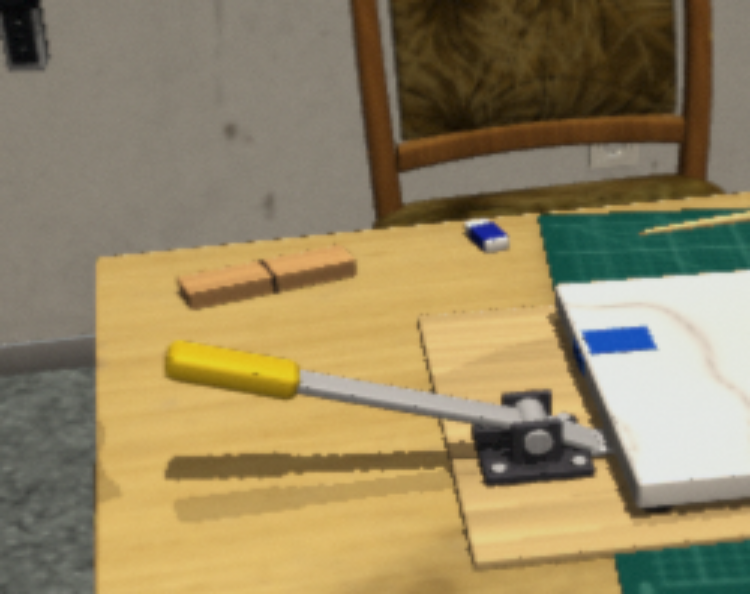

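The call was refused because dr is required, so the arm hasn't moved. The picture shows the handle still up and the fingers at the upper left edge.

carry_out --steps '[{"dp":[17,-26,-6],"dr":[0,0,0],"gripper":0},{"dp":[17,-26,-10],"dr":[0,0,0],"gripper":0},{"dp":[17,-27,-10],"dr":[0,0,0],"gripper":0},{"dp":[17,-27,-10],"dr":[0,0,0],"gripper":0},{"dp":[18,-26,-14],"dr":[0,0,0],"gripper":0},{"dp":[0,0,0],"dr":[0,0,0],"gripper":0},{"dp":[0,0,0],"dr":[0,0,0],"gripper":0}]'

```text
time_s: 2.05
ee_pos: [0.4579, -0.0201, 0.1433]
orientation: [0.038, 0.999, 0.0, -0.001]
ft_force: [0.0, -0.4, 0.0]
opening: 0.0006
```

```bash
python3 - <<'E'
from cell import *
import cv2
print(sense()['ee_pos'])
a=snapshot('side');cv2.imwrite('pics/s2.png',cv2.resize(a[120:340,150:400],None,fx=3,fy=2.7))
E
```

```text
[ 0.45791456 -0.02005105  0.1432765 ]
```

View pics/s2.png

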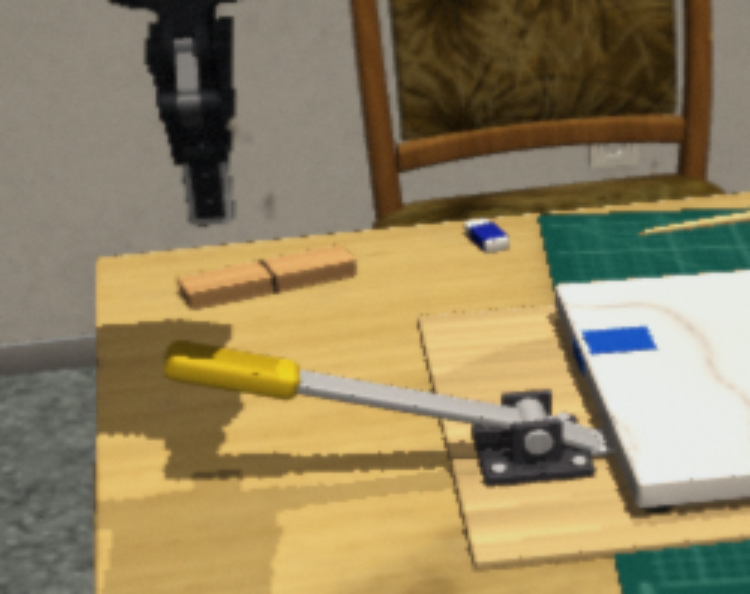

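```bash
python3 - <<'E'
from h import *
p=proj('side',[[.4579,-.0201,.1433],[.4579,-.0201,.0996]]);print((p-[150,120])*[3,2.7])
E
```

```text
[[217.70132188 279.14892128]
 [226.71929001 346.82959389]]
```

The projected TCP should be at (218,279) in this crop, but the tip shows at about (208,220). I'll check this before pressing.

```bash
python3 - <<'E'
from cell import *
from h import *
s=sense();print(s['ee_pos'],s['joint_pos'],s['opening'])
a=snapshot('side');cv2.imwrite('pics/s3.png',a)
p=proj('side',[s['ee_pos']]);print(p)
b=snapshot('top');print(proj('top',[s['ee_pos']]))
cv2.imwrite('pics/t3.png',b)
E
```

```text
[ 0.45805081 -0.01953669  0.14390485] [-1.23477291e-01 -1.17264272e-01  1.66588595e+00  4.00858612e-04
  1.59354397e+00 -1.61936623e+00] -0.0004910771059695265
[[222.60168452 222.84733409]]
[[339.92419012 315.35637357]]
```

View pics/s3.png

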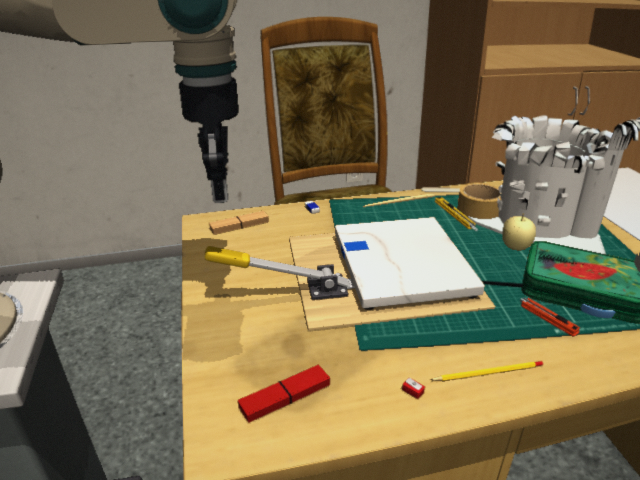

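View pics/t3.png

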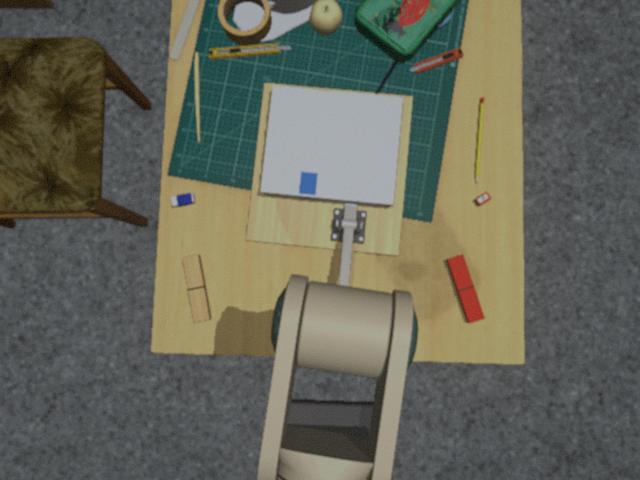

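```bash
python3 - <<'E'
from cell import *
from h import *
print(proj('side',[[.132,.508,.193]]))
for z in(.144,.16,.18,.20): print(z,proj('side',[[.458,-.0195,z]]))
a=cv2.imread('pics/s3.png')[100:240,170:280]
cv2.imwrite('pics/s3c.png',cv2.resize(a,None,fx=4,fy=4,interpolation=cv2.INTER_NEAREST)+30)
a=cv2.imread('pics/side0.png')[0:120,0:120]
cv2.imwrite('pics/s0c.png',cv2.resize(a,None,fx=4,fy=4,interpolation=cv2.INTER_NEAREST)+30)
E
```

```text
[[ 62.89566315 114.56866947]]
0.144 [[222.55937199 222.78398296]]
0.16 [[221.42993114 213.24799477]]
0.18 [[219.99594761 201.05228912]]
0.2 [[218.53742298 188.54349933]]
```

View pics/s3c.png

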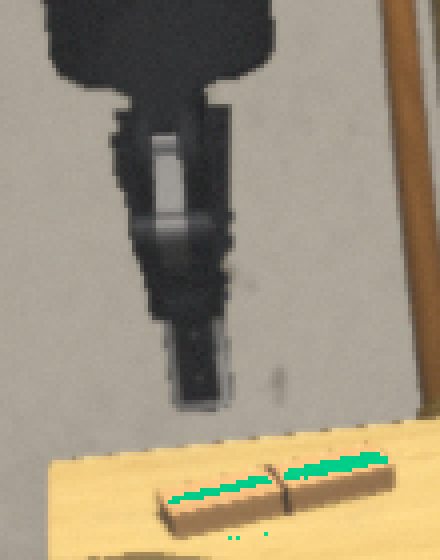

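View pics/s0c.png

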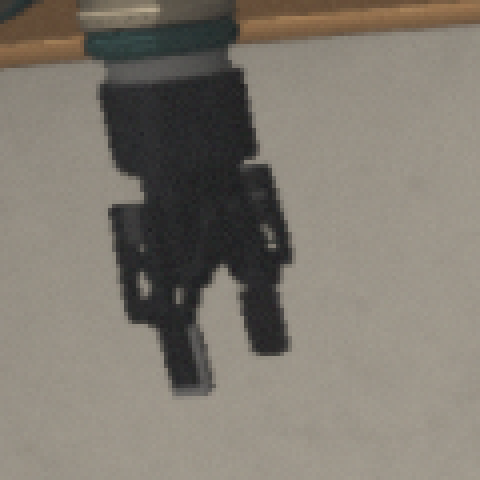

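The visible tip is about 34 mm higher than the reported TCP implies, so I'll descend slowly and find contact by force.

carry_out --steps '[{"dp":[0,-1,-10],"dr":[0,0,0],"gripper":0},{"dp":[0,-1,-10],"dr":[0,0,0],"gripper":0},{"dp":[0,0,-10],"dr":[0,0,0],"gripper":0},{"dp":[0,0,-8],"dr":[0,0,0],"gripper":0},{"dp":[0,0,-3],"dr":[0,0,0],"gripper":0},{"dp":[0,0,-3],"dr":[0,0,0],"gripper":0}]'

```text
time_s: 2.8
ee_pos: [0.4582, -0.0219, 0.0995]
orientation: [0.037, 0.999, 0.0, -0.0]
ft_force: [0.0, -0.3, 0.6]
opening: -0.0001
```

```bash
python3 - <<'E'
from cell import *
from h import *
s=sense();print(s['ee_pos'],s['ft_force'])
a=snapshot('side');cv2.imwrite('pics/s4.png',cv2.resize(a[120:340,150:400],None,fx=3,fy=2.7))
E
```

```text
[ 0.45823264 -0.02190205  0.099539  ] [ 0.0359354  -0.28493427  0.59352514]
```

View pics/s4.png

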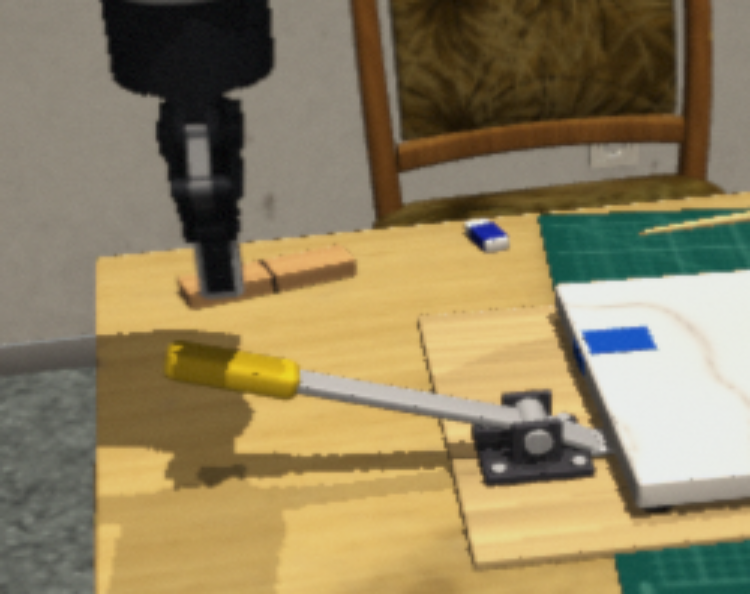

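```bash
python3 - <<'E'
from h import *
np.set_printoptions(precision=4,suppress=True)
for z in (.08,.0995,.12,.134): print(pt('side',(150+222/3,120+292/2.7),z))
c=camera_model('side');print(-c['R'].T@c['t'])
c=camera_model('top');print(-c['R'].T@c['t'])
E
python3 - <<'E'
import sys; sys.path.insert(0,'.')
from cell import *
import cv2
a=snapshot('top');cv2.imwrite('pics/t4.png',a)
E
```

```text
[0.4603 0.0831 0.08  ]
[0.4599 0.0465 0.0995]
[0.4595 0.0081 0.12  ]
[ 0.4592 -0.0182  0.134 ]
[ 0.4514 -0.7124  0.5041]
[ 0.4954 -0.0088  1.017 ]
```

View pics/t4.png

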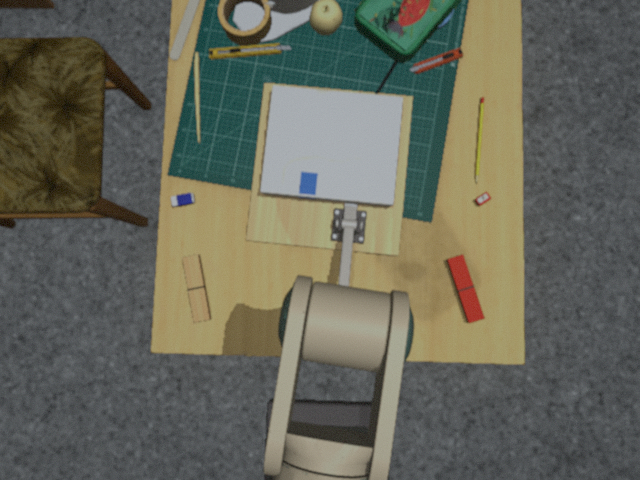

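carry_out --steps '[{"dp":[0,0,-7],"dr":[0,0,0],"gripper":0},{"dp":[0,0,-7],"dr":[0,0,0],"gripper":0},{"dp":[0,0,-6],"dr":[0,0,0],"gripper":0},{"dp":[0,0,-4],"dr":[0,0,0],"gripper":0},{"dp":[0,0,-3],"dr":[0,0,0],"gripper":0}]'

```text
time_s: 3.4
ee_pos: [0.4581, -0.0219, 0.0724]
orientation: [0.037, 0.999, 0.0, -0.0]
ft_force: [0.2, -0.8, 0.7]
opening: 0.0004
```

carry_out --steps '[{"dp":[0,0,-3],"dr":[0,0,0],"gripper":0},{"dp":[0,0,-3],"dr":[0,0,0],"gripper":0},{"dp":[0,0,-2],"dr":[0,0,0],"gripper":0},{"dp":[0,0,0],"dr":[0,0,0],"gripper":0}]'

```text
time_s: 3.8
ee_pos: [0.4582, -0.0219, 0.0647]
orientation: [0.037, 0.999, 0.0, -0.0]
ft_force: [0.8, -0.3, 0.3]
opening: -0.0002
```

```bash
python3 - <<'E'
from cell import *
from h import *
s=sense();print(s['ee_pos'],s['ft_force'])
a=snapshot('side');cv2.imwrite('pics/s5.png',cv2.resize(a[120:340,150:400],None,fx=3,fy=2.7))
E
```

```text
[ 0.45818555 -0.02189349  0.06466065] [ 0.80974598 -0.27697334  0.26109345]
```

View pics/s5.png

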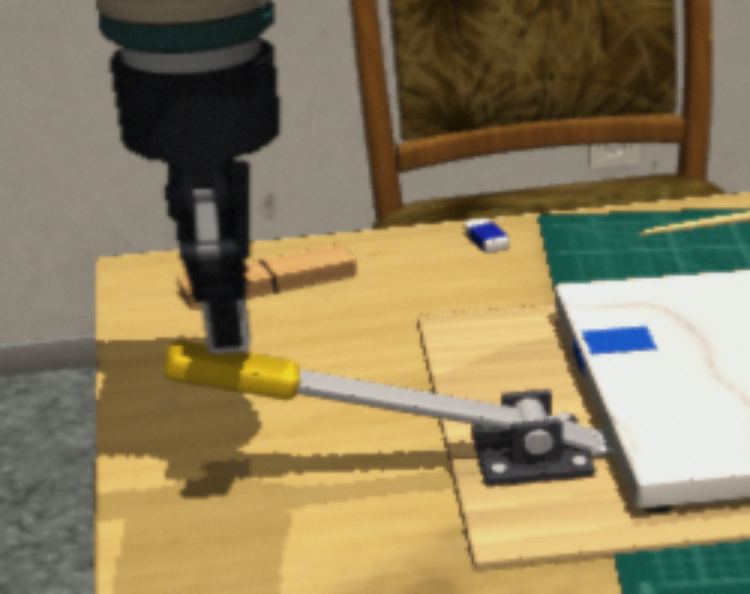

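carry_out --steps '[{"dp":[0,0,-2],"dr":[0,0,0],"gripper":0},{"dp":[0,0,-2],"dr":[0,0,0],"gripper":0},{"dp":[0,0,-2],"dr":[0,0,0],"gripper":0}]'

```text
time_s: 4.15
ee_pos: [0.4586, -0.022, 0.0597]
orientation: [0.037, 0.999, 0.0, 0.0]
ft_force: [-3.0, 0.2, 11.9]
opening: 0.0001
```

Contact comes at reported z ≈ 0.062, where the handle top is at about 0.0996, so the true tip sits about 37 mm above the reported TCP. Now I'll press down.

carry_out --steps '[{"dp":[-0.5,0,-4],"dr":[0,0,0],"gripper":0},{"dp":[-0.5,0,-4],"dr":[0,0,0],"gripper":0},{"dp":[-0.5,0,-4],"dr":[0,0,0],"gripper":0},{"dp":[-0.5,0,-4],"dr":[0,0,0],"gripper":0},{"dp":[-0.5,0,-4],"dr":[0,0,0],"gripper":0},{"dp":[-0.5,0,-4],"dr":[0,0,0],"gripper":0},{"dp":[-0.5,0,-4],"dr":[0,0,0],"gripper":0},{"dp":[-0.5,0,-4],"dr":[0,0,0],"gripper":0}]'

```text
time_s: 4.95
ee_pos: [0.4543, -0.0218, 0.0283]
orientation: [0.037, 0.999, 0.0, -0.0]
ft_force: [-7.9, 1.5, 12.4]
opening: 0.0001
```

carry_out --steps '[{"dp":[-0.5,0,-4],"dr":[0,0,0],"gripper":0},{"dp":[-0.5,0,-4],"dr":[0,0,0],"gripper":0},{"dp":[-0.5,0,-4],"dr":[0,0,0],"gripper":0},{"dp":[-0.5,0,-3],"dr":[0,0,0],"gripper":0}]'

```text
time_s: 5.35
ee_pos: [0.452, -0.0217, 0.0128]
orientation: [0.037, 0.999, 0.0, -0.0]
ft_force: [-6.3, 2.4, 12.7]
opening: 0.0
```

carry_out --steps '[{"dp":[-0.5,0,-3],"dr":[0,0,0],"gripper":0},{"dp":[-0.5,0,-3],"dr":[0,0,0],"gripper":0},{"dp":[-0.5,0,-2],"dr":[0,0,0],"gripper":0}]'

```text
time_s: 5.65
ee_pos: [0.4514, -0.0217, 0.0052]
orientation: [0.037, 0.999, 0.0, 0.001]
ft_force: [-4.4, 2.6, 11.6]
opening: 0.0003
```

```bash
python3 - <<'E'
from cell import *
from h import *
s=sense();print(s['ee_pos'],s['ft_force'])
a=snapshot('side');cv2.imwrite('pics/s6.png',cv2.resize(a[120:340,150:400],None,fx=3,fy=2.7))
E
```

```text
[ 0.45136578 -0.02165133  0.00517223] [-4.43097157  2.62968072 11.60688117]
```

View pics/s6.png

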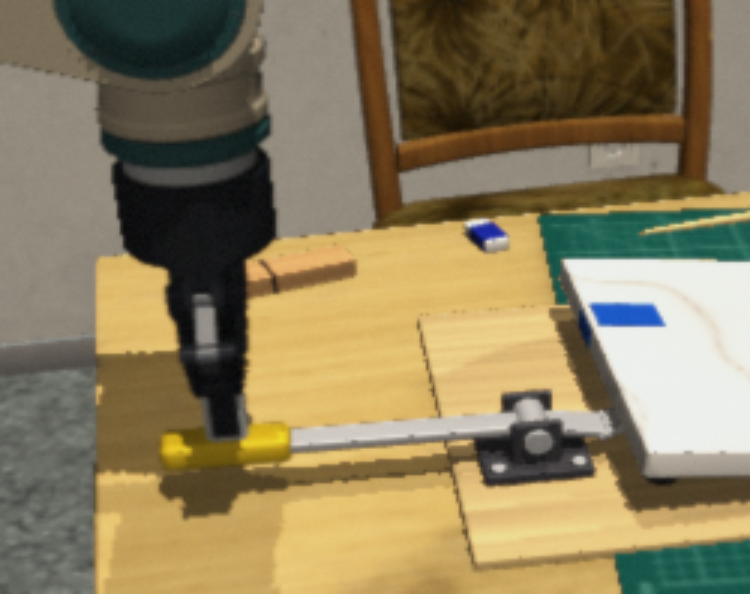

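The handle is nearly level and the slab edge is raised. I'll go on to the stop.

carry_out --steps '[{"dp":[0,0,-2],"dr":[0,0,0],"gripper":0},{"dp":[0,0,-2],"dr":[0,0,0],"gripper":0}]'

```text
time_s: 5.9
ee_pos: [0.4514, -0.0216, 0.0032]
orientation: [0.037, 0.999, 0.0, 0.0]
ft_force: [-20.3, 3.3, 42.8]
opening: -0.0
```

carry_out --steps '[{"dp":[0,0,-1],"dr":[0,0,0],"gripper":0},{"dp":[0,0,-1],"dr":[0,0,0],"gripper":0}]'

```text
time_s: 6.1
ee_pos: [0.4515, -0.0217, 0.0031]
orientation: [0.037, 0.999, 0.0, 0.0]
ft_force: [-27.8, 4.9, 52.2]
opening: -0.0002
```

The bar is at its stop, with 52 N. Now I'll lift off, go to the red shim and turn the jaws to it.

carry_out --steps '[{"dp":[0,0,15],"dr":[0,0,0],"gripper":0},{"dp":[0,0,30],"dr":[0,0,0],"gripper":0},{"dp":[0,0,30],"dr":[0,0,0],"gripper":0},{"dp":[2,-27,20],"dr":[0,0,0.044],"gripper":65},{"dp":[2,-26,0],"dr":[0,0,0.044],"gripper":65},{"dp":[2,-26,0],"dr":[0,0,0.044],"gripper":65},{"dp":[2,-26,0],"dr":[0,0,0.044],"gripper":65},{"dp":[2,-26,0],"dr":[0,0,0.044],"gripper":65},{"dp":[2,-26,0],"dr":[0,0,0.044],"gripper":65},{"dp":[2,-26,0],"dr":[0,0,0.044],"gripper":65},{"dp":[2,-26,0],"dr":[0,0,0.044],"gripper":65},{"dp":[1.5,-26,0],"dr":[0,0,0.046],"gripper":65}]'

```text
time_s: 7.3
ee_pos: [0.4683, -0.258, 0.0927]
orientation: [-0.162, 0.987, 0.0, -0.0]
ft_force: [1.2, -0.5, 0.8]
opening: 0.0557
```

carry_out --steps '[{"dp":[0,0,-20],"dr":[0,0,0],"gripper":65},{"dp":[0,0,-20],"dr":[0,0,0],"gripper":65},{"dp":[0,0,-20],"dr":[0,0,0],"gripper":65},{"dp":[0,0,-10],"dr":[0,0,0],"gripper":65},{"dp":[0,0,0],"dr":[0,0,0],"gripper":65}]'

```text
time_s: 7.8
ee_pos: [0.4674, -0.2563, 0.0213]
orientation: [-0.161, 0.987, 0.001, -0.001]
ft_force: [-0.6, 0.4, 0.8]
opening: 0.0557
```

```bash
python3 - <<'E'
from cell import *
from h import *
s=sense();print(s['ee_pos'],s['orientation'],s['ft_force'],s['opening'])
a=snapshot('side');cv2.imwrite('pics/s7.png',a)
b=snapshot('top');cv2.imwrite('pics/t7.png',b)
E
```

```text
[ 0.46739853 -0.25631431  0.0213356 ] [-0.16091008  0.98696775  0.00110181 -0.00118414] [-0.58054853  0.35499156  0.7819022 ] 0.05566216515350423
```

View pics/s7.png

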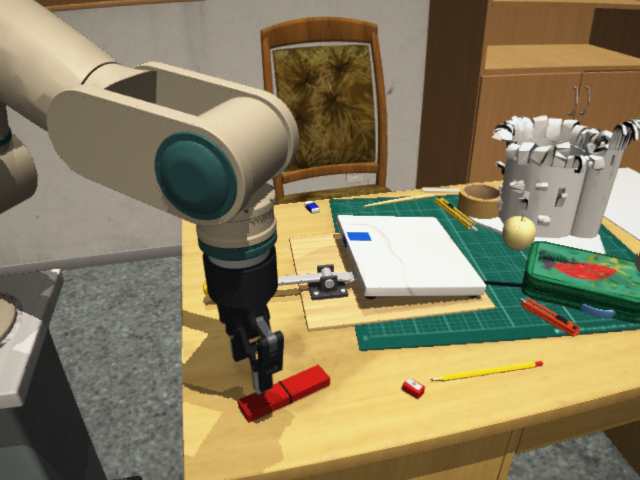

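View pics/t7.png

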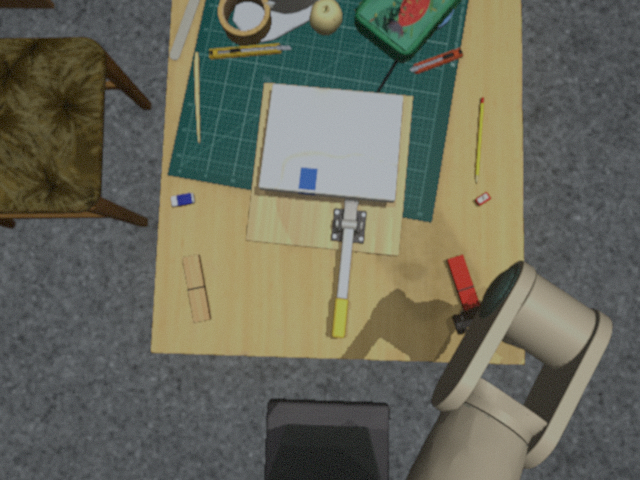

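```bash
python3 - <<'E'
from h import *
a=np.deg2rad(108.5);j=np.array([np.cos(a),np.sin(a),0])*.0279
for z in(.059,.065):
  c=np.array([.4674,-.2563,z]);print(proj('side',[c-j,c+j]),proj('top',[c-j,c+j]))
a=cv2.imread('pics/s7.png')[310:430,200:340];cv2.imwrite('pics/s7c.png',cv2.resize(a,None,fx=5,fy=5,interpolation=cv2.INTER_CUBIC))
a=cv2.imread('pics/t7.png')[240:350,400:540];cv2.imwrite('pics/t7c.png',cv2.resize(a,None,fx=5,fy=5,interpolation=cv2.INTER_CUBIC))
E
```

```text
[[261.74426183 389.64755788]
 [241.86047154 361.14435837]] [[495.20030368 307.00719991]
 [463.73403807 316.63100214]]
[[261.36017925 385.97557459]
 [241.40454268 357.54702213]] [[496.22780523 307.10920564]
 [464.5619942  316.79436139]]
```

View pics/s7c.png

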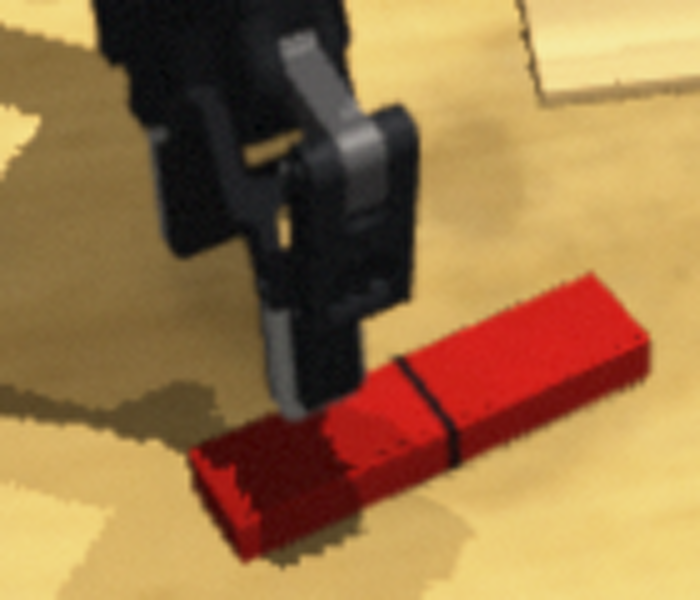

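View pics/t7c.png

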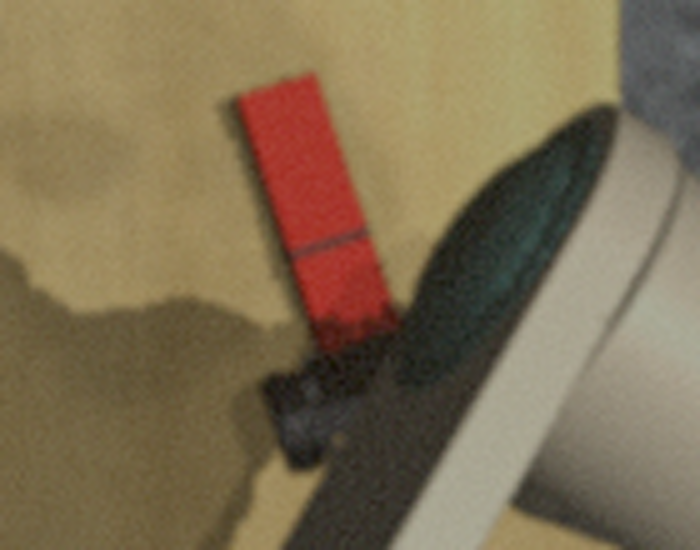

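The fingers straddle the shim as predicted. I'll lower the rest of the way and grip.

carry_out --steps '[{"dp":[0,0,-20],"dr":[0,0,0],"gripper":65},{"dp":[0,0,-15],"dr":[0,0,0],"gripper":65},{"dp":[0,0,-10],"dr":[0,0,0],"gripper":65},{"dp":[0,0,-5],"dr":[0,0,0],"gripper":65},{"dp":[0,0,-3],"dr":[0,0,0],"gripper":65},{"dp":[0,0,0],"dr":[0,0,0],"gripper":65}]'

```text
time_s: 8.5
ee_pos: [0.4684, -0.2569, -0.0301]
orientation: [-0.161, 0.987, 0.0, -0.0]
ft_force: [-0.4, 1.0, 0.7]
opening: 0.0555
```

carry_out --steps '[{"dp":[0,0,0],"dr":[0,0,0],"gripper":25},{"dp":[0,0,0],"dr":[0,0,0],"gripper":25},{"dp":[0,0,0],"dr":[0,0,0],"gripper":25},{"dp":[0,0,0],"dr":[0,0,0],"gripper":25},{"dp":[0,0,0],"dr":[0,0,0],"gripper":25}]'

```text
time_s: 9.0
ee_pos: [0.4689, -0.2573, -0.0291]
orientation: [-0.161, 0.987, -0.001, 0.001]
ft_force: [-0.8, 1.0, 5.3]
opening: 0.0281
```

carry_out --steps '[{"dp":[0,0,0],"dr":[0,0,0],"gripper":0},{"dp":[0,0,0],"dr":[0,0,0],"gripper":0},{"dp":[0,0,5],"dr":[0,0,0],"gripper":0},{"dp":[0,0,10],"dr":[0,0,0],"gripper":0},{"dp":[0,0,20],"dr":[0,0,0],"gripper":0},{"dp":[0,0,0],"dr":[0,0,0],"gripper":0}]'

```text
time_s: 9.6
ee_pos: [0.47, -0.258, 0.008]
orientation: [-0.161, 0.987, -0.002, 0.002]
ft_force: [-0.0, -0.3, -0.7]
opening: 0.0278
```

```bash
python3 - <<'E'
from cell import *
from h import *
s=sense();print(s['ee_pos'],s['orientation'],s['ft_force'],s['opening'])
a=snapshot('side');cv2.imwrite('pics/s8.png',cv2.resize(a[250:430,200:400],None,fx=3,fy=3))
b=snapshot('top');cv2.imwrite('pics/t8.png',cv2.resize(b[200:350,300:540],None,fx=3,fy=3))
E
```

```text
[ 0.46996523 -0.25800627  0.00798277] [-0.16089025  0.98696886 -0.00172606  0.00195284] [-0.04724539 -0.32825813 -0.67271838] 0.027835884854862988
```

View pics/s8.png

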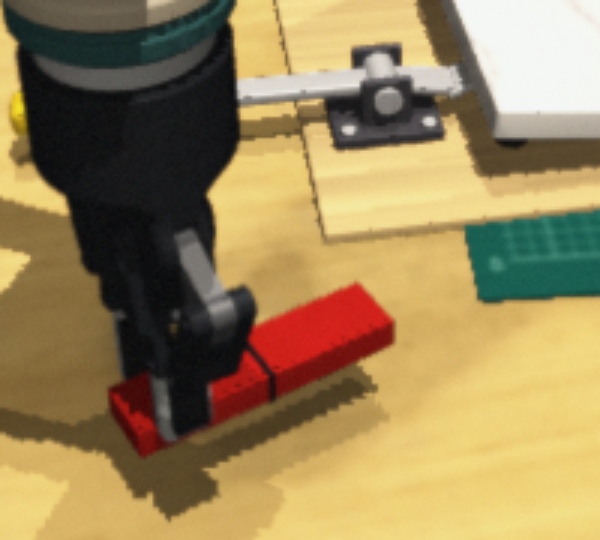

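View pics/t8.png

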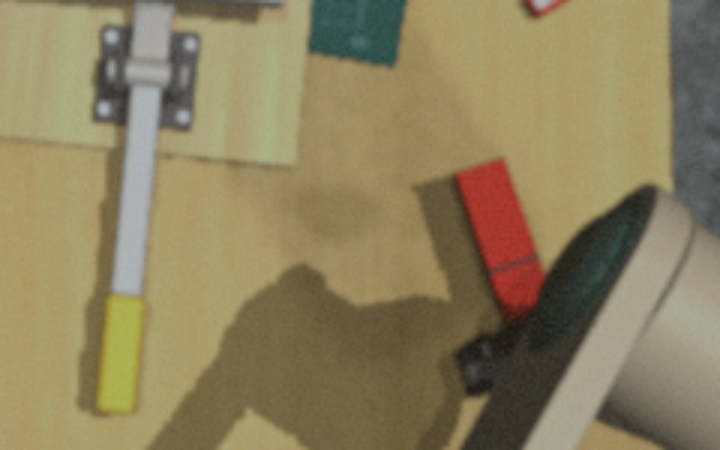

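Firmly gripped, level and clear of the table. Now I'll measure the black line relative to the TCP and plan the insertion.

```bash
python3 - <<'E'
from h import *
np.set_printoptions(precision=4,suppress=True)
f=lambda x,y:(300+(x+.5)/3-.5,200+(y+.5)/3-.5)
tcp=np.array([.470,-.258])
for z in(.049,.052):
    m=pt('top',f(513,266),z)[:2]; d=m-tcp; a=[pt('top',f(*p),z) for p in[(457,178),(503,310),(503,160),(541,270)]]
    y1=np.arctan2(*(a[0]-a[1])[[1,0]]);y2=np.arctan2(*(a[2]-a[3])[[1,0]])
    print(m,d,np.linalg.norm(d),np.arctan2(d[1],d[0]),y1,y2, 'end mid',(a[0]+a[2])/2)
# side: near top-edge end of line
g=lambda x,y:(200+(x+.5)/3-.5,250+(y+.5)/3-.5)
print(pt('side',g(271,374),.052),pt('side',g(272,398),.037), pt('side',g(394,326),.052),pt('side',g(394,345),.037))
yw=.327;c=np.array([.470,-.258])+.04*np.array([np.cos(yw),np.sin(yw)])
print(c, 'near line end pred',c+.015*np.array([np.sin(yw),-np.cos(yw)]))
E
```

```text
[ 0.5066 -0.2439] [0.0366 0.0141] 0.039266492212500434 0.3679181034228769 0.3404758767381998 0.3345811757854264 end mid [ 0.5617 -0.2249  0.049 ]
[ 0.5066 -0.2431] [0.0366 0.0149] 0.03950196677980023 0.3854453460832326 0.34047587673819907 0.33458117578542645 end mid [ 0.5615 -0.2243  0.052 ]
[ 0.5136 -0.2589  0.052 ] [ 0.5136 -0.2575  0.037 ] [ 0.5688 -0.2434  0.052 ] [ 0.5699 -0.2392  0.037 ]
[ 0.5079 -0.2452] near line end pred [ 0.5127 -0.2594]
```

```bash
python3 - <<'E'
from cell import *
from h import *
b=snapshot('top');cv2.imwrite('pics/t9.png',b)
cv2.imwrite('pics/t9c.png',cv2.resize(b[70:270,240:420],None,fx=3,fy=3,interpolation=cv2.INTER_CUBIC))
E
```

```text
(no output)
```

View pics/t9c.png

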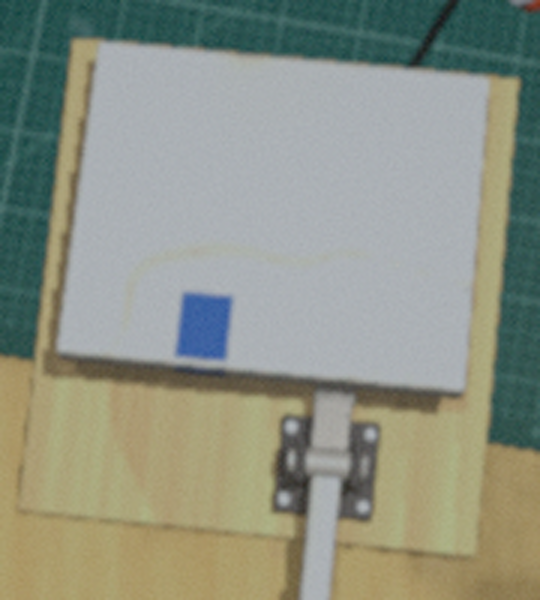

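```bash
python3 - <<'E'
from h import *
np.set_printoptions(precision=4,suppress=True)
c1=lambda x,y:(240+(x+.5)/3-.5,70+(y+.5)/3-.5)
L=pt('top',c1(57,353),.058);R=pt('top',c1(464,391),.058);d=L-R
print(L,R,np.linalg.norm(d),'yaw',np.arctan2(-d[0],d[1]))
print('tape',pt('top',c1(202.5,366.5),.058), 'tape edge',pt('top',c1(177,356),.058),pt('top',c1(227,360),.058))
E
```

```text
[0.6718 0.1271 0.058 ] [ 0.6553 -0.1099  0.058 ] 0.23751912808026007 yaw -0.06930356283235209
tape [0.6659 0.0419 0.058 ] tape edge [0.6717 0.057  0.058 ] [0.6701 0.0278 0.058 ]
```

carry_out --steps '[{"dp":[0,0,30],"dr":[0,0,0],"gripper":0},{"dp":[0,0,30],"dr":[0,0,0],"gripper":0},{"dp":[7,31,0],"dr":[0,0,-0.04],"gripper":0},{"dp":[7,31,0],"dr":[0,0,-0.04],"gripper":0},{"dp":[7,31,0],"dr":[0,0,-0.04],"gripper":0},{"dp":[7,31,0],"dr":[0,0,-0.04],"gripper":0},{"dp":[7,31,0],"dr":[0,0,-0.04],"gripper":0},{"dp":[7,31,0],"dr":[0,0,-0.04],"gripper":0},{"dp":[8,31,0],"dr":[0,0,-0.04],"gripper":0},{"dp":[8,31,0],"dr":[0,0,-0.04],"gripper":0},{"dp":[8,31,0],"dr":[0,0,-0.04],"gripper":0},{"dp":[8,30,0],"dr":[0,0,-0.045],"gripper":0}]'

```text
time_s: 10.95
ee_pos: [0.5418, 0.0534, 0.0636]
orientation: [0.042, 0.999, -0.0, -0.001]
ft_force: [1.4, 0.6, -0.8]
opening: 0.028
```

```bash
python3 - <<'E'
from cell import *
from h import *
s=sense();print(s['ee_pos'],s['orientation'],s['ft_force'],s['opening'])
E
```

```text
[0.54179556 0.05344727 0.06361902] [ 4.16839079e-02  9.99130319e-01 -4.56553184e-06 -1.02823389e-03] [ 1.35095385  0.55684442 -0.79021238] 0.028014815648755225
```

carry_out --steps '[{"dp":[1,-1,-20],"dr":[0,0,0],"gripper":0},{"dp":[1,-1,-20],"dr":[0,0,0],"gripper":0},{"dp":[0,0,-18],"dr":[0,0,0],"gripper":0},{"dp":[0,0,-10],"dr":[0,0,0],"gripper":0},{"dp":[0,0,-8],"dr":[0,0,0],"gripper":0},{"dp":[0,0,0],"dr":[0,0,0],"gripper":0}]'

```text
time_s: 11.55
ee_pos: [0.5435, 0.05, -0.0123]
orientation: [0.041, 0.999, -0.0, -0.001]
ft_force: [-0.4, 0.5, 0.1]
opening: 0.0273
```

```bash
python3 - <<'E'
from cell import *
from h import *
s=sense();print(s['ee_pos'],s['orientation'],s['ft_force'],s['opening'])
a=snapshot('side');cv2.imwrite('pics/s10.png',cv2.resize(a[180:340,200:400],None,fx=4,fy=3.7,interpolation=cv2.INTER_CUBIC))
b=snapshot('top');cv2.imwrite('pics/t10.png',cv2.resize(b[130:300,220:420],None,fx=3.5,fy=3.5,interpolation=cv2.INTER_CUBIC))
E
```

```text
[ 0.54352988  0.04997843 -0.01227735] [ 4.09575532e-02  9.99160297e-01 -3.74520909e-05 -1.08583934e-03] [-0.39570684  0.47914542  0.06055249] 0.027340288837391875
```

View pics/s10.png

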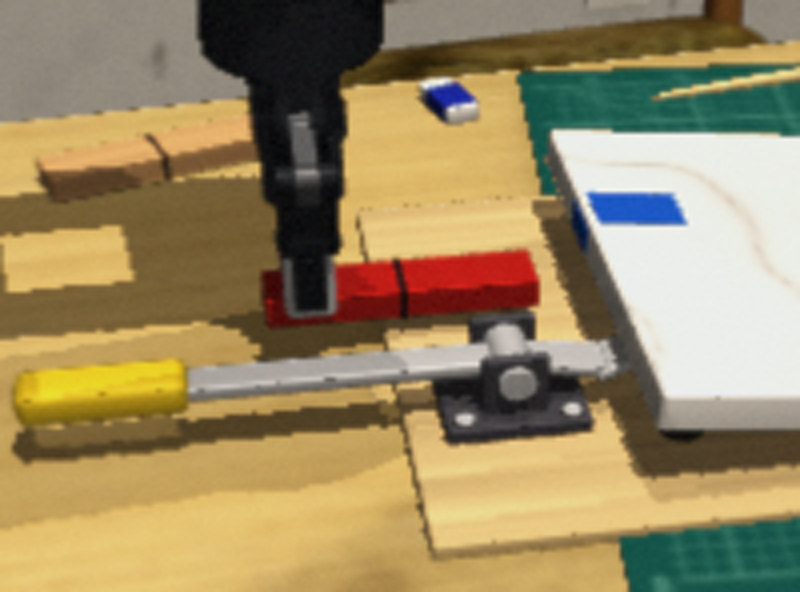

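View pics/t10.png

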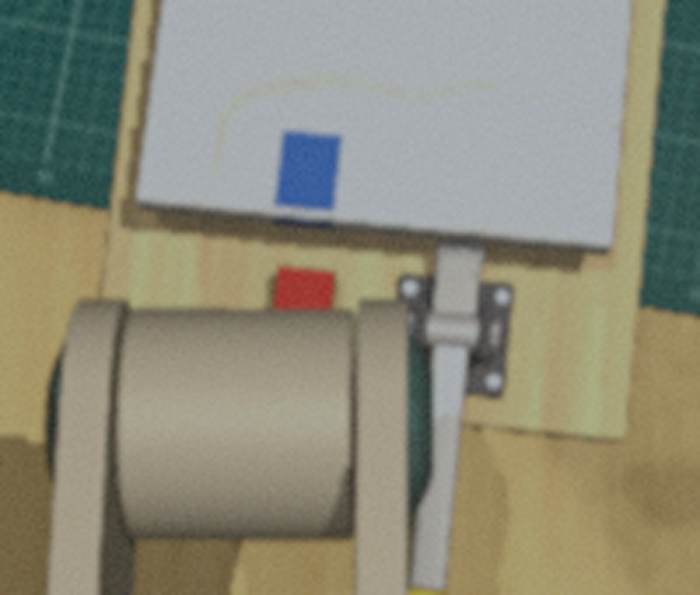

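The shim lines up with the tape, about 2 mm to the right. I'll lower it a bit more, then slide straight in.

carry_out --steps '[{"dp":[0,2,-3],"dr":[0,0,0],"gripper":0},{"dp":[0,0,-3],"dr":[0,0,0],"gripper":0},{"dp":[10,-0.7,0],"dr":[0,0,0],"gripper":0},{"dp":[10,-0.7,0],"dr":[0,0,0],"gripper":0},{"dp":[10,-0.7,0],"dr":[0,0,0],"gripper":0}]'

```text
time_s: 12.15
ee_pos: [0.5748, 0.05, -0.0169]
orientation: [0.041, 0.999, 0.0, 0.0]
ft_force: [0.2, -0.6, -1.0]
opening: 0.0278
```

carry_out --steps '[{"dp":[10,-0.7,0],"dr":[0,0,0],"gripper":0},{"dp":[10,-0.7,0],"dr":[0,0,0],"gripper":0},{"dp":[0,0,0],"dr":[0,0,0],"gripper":0}]'

```text
time_s: 12.45
ee_pos: [0.5952, 0.0485, -0.0169]
orientation: [0.041, 0.999, 0.0, 0.001]
ft_force: [0.6, -0.3, -0.5]
opening: 0.0279
```

```bash
python3 - <<'E'
from cell import *
from h import *
s=sense();print(s['ee_pos'],s['orientation'],s['ft_force'],s['opening'])
a=snapshot('side');cv2.imwrite('pics/s11.png',cv2.resize(a[180:340,200:400],None,fx=4,fy=3.7,interpolation=cv2.INTER_CUBIC))
E
```

```text
[ 0.59519871  0.04848646 -0.01690678] [4.09611945e-02 9.99160604e-01 4.90669787e-05 5.14963928e-04] [ 0.5606915  -0.34108925 -0.53376767] 0.02787065108366942
```

View pics/s11.png

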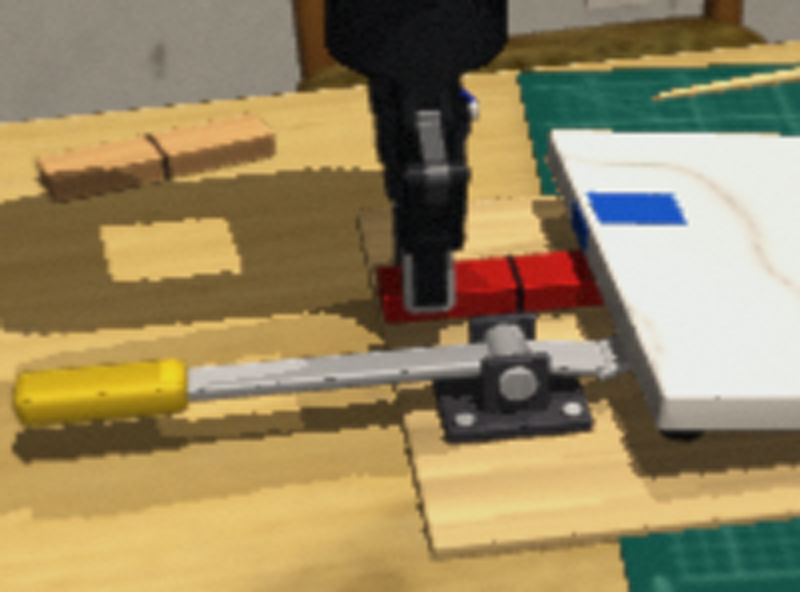

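It's going in cleanly with no contact. The remaining distance is about 29 mm.

carry_out --steps '[{"dp":[6,-0.4,-2],"dr":[0,0,0],"gripper":0},{"dp":[8,-0.6,0],"dr":[0,0,0],"gripper":0},{"dp":[8,-0.6,0],"dr":[0,0,0],"gripper":0},{"dp":[7,-0.5,0],"dr":[0,0,0],"gripper":0},{"dp":[0,0,0],"dr":[0,0,0],"gripper":0}]'

```text
time_s: 13.0
ee_pos: [0.6242, 0.0463, -0.019]
orientation: [0.041, 0.999, 0.0, 0.0]
ft_force: [0.4, 0.0, -1.1]
opening: 0.0277
```

```bash
python3 - <<'E'
from cell import *
from h import *
s=sense();print(s['ee_pos'],s['orientation'],s['ft_force'],s['opening'])
a=snapshot('side');cv2.imwrite('pics/s12.png',cv2.resize(a[180:340,200:400],None,fx=4,fy=3.7,interpolation=cv2.INTER_CUBIC))
E
```

```text
[ 0.62422581  0.04633471 -0.0190273 ] [4.09708676e-02 9.99160293e-01 4.73817834e-05 3.07045081e-04] [ 0.43065309  0.02392505 -1.11047773] 0.027738066662838484
```

View pics/s12.png

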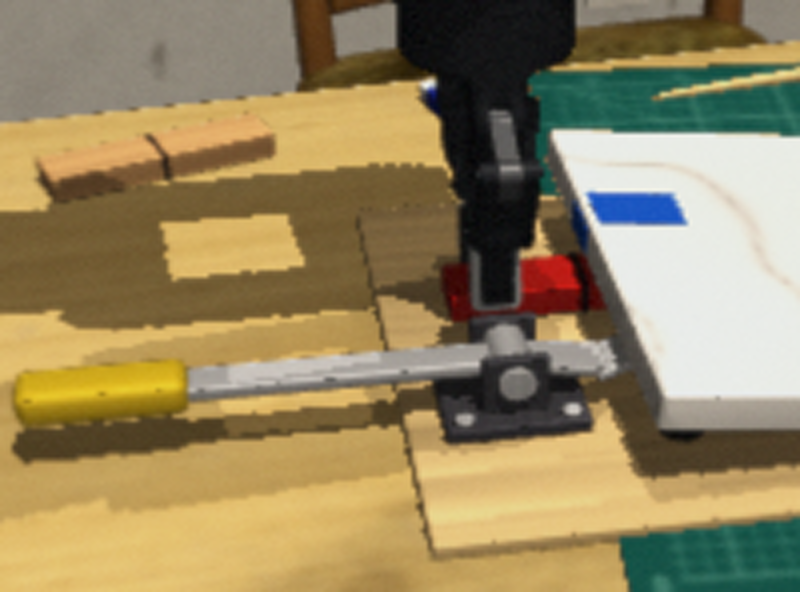

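```bash
python3 - <<'E'
from h import *
np.set_printoptions(precision=4,suppress=True)
g=lambda x,y:(200+(x+.5)/4-.5,180+(y+.5)/3.7-.5)
print(pt('side',g(572,257),.026),pt('side',g(583,284),.026),pt('side',g(585,305),.011))
a=cv2.imread('pics/s12.png')[220:330,420:640];cv2.imwrite('pics/s12c.png',cv2.resize(a,None,fx=3,fy=3))
E
```

```text
[0.6644 0.052  0.026 ] [0.6626 0.0268 0.026 ] [0.665  0.0314 0.011 ]
```

View pics/s12c.png

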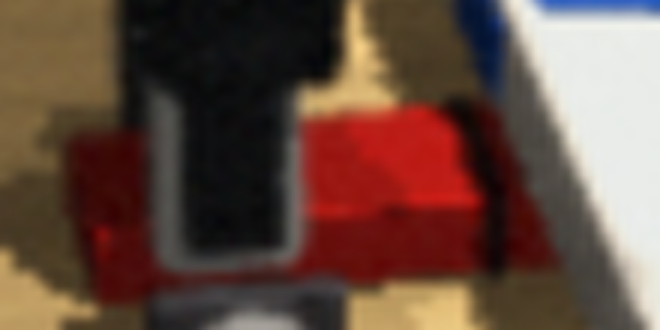

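The black line measures about (0.664, 0.040), and the mark is at about (0.664, 0.043). Now I'll set it down and release with a limited opening, since the fulcrum block is nearby.

carry_out --steps '[{"dp":[0,0,-1],"dr":[0,0,0],"gripper":0},{"dp":[0,0,-1],"dr":[0,0,0],"gripper":0},{"dp":[0,0,0],"dr":[0,0,0],"gripper":0}]'

```text
time_s: 13.35
ee_pos: [0.6232, 0.0465, -0.021]
orientation: [0.041, 0.999, 0.0, -0.0]
ft_force: [-0.5, 0.1, 0.1]
opening: 0.0274
```

carry_out --steps '[{"dp":[0,0,-1],"dr":[0,0,0],"gripper":0},{"dp":[0,0,0],"dr":[0,0,0],"gripper":0}]'

```text
time_s: 13.55
ee_pos: [0.6232, 0.0465, -0.0211]
orientation: [0.041, 0.999, 0.0, -0.0]
ft_force: [-4.6, 0.3, 6.8]
opening: 0.0278
```

carry_out --steps '[{"dp":[0,0,-1],"dr":[0,0,0],"gripper":0},{"dp":[0,0,0],"dr":[0,0,0],"gripper":0}]'

```text
time_s: 13.75
ee_pos: [0.6232, 0.0465, -0.0211]
orientation: [0.041, 0.999, -0.0, -0.0]
ft_force: [-7.9, -0.4, 11.9]
opening: 0.0278
```

Contact with the board. Back off 1 mm, open part way and retreat up.

carry_out --steps '[{"dp":[0,0,1.5],"dr":[0,0,0],"gripper":0},{"dp":[0,0,0],"dr":[0,0,0],"gripper":50},{"dp":[0,0,0],"dr":[0,0,0],"gripper":50},{"dp":[0,0,0],"dr":[0,0,0],"gripper":50},{"dp":[0,0,0],"dr":[0,0,0],"gripper":50}]'

```text
time_s: 14.25
ee_pos: [0.6232, 0.0465, -0.0218]
orientation: [0.041, 0.999, 0.0, -0.0]
ft_force: [-0.1, 0.2, -0.1]
opening: 0.0427
```

carry_out --steps '[{"dp":[0,0,8],"dr":[0,0,0],"gripper":50},{"dp":[0,0,12],"dr":[0,0,0],"gripper":50},{"dp":[-5,0,20],"dr":[0,0,0],"gripper":50},{"dp":[-10,0,25],"dr":[0,0,0],"gripper":50},{"dp":[-20,0,25],"dr":[0,0,0],"gripper":50},{"dp":[-40,0,0],"dr":[0,0,0],"gripper":50},{"dp":[-40,-20,0],"dr":[0,0,0],"gripper":50},{"dp":[-30,-30,0],"dr":[0,0,0],"gripper":50}]'

```text
time_s: 15.05
ee_pos: [0.4769, -0.003, 0.0697]
orientation: [0.04, 0.999, 0.0, 0.001]
ft_force: [0.3, -1.1, 0.2]
opening: 0.0425
```

```bash
python3 - <<'E'
from cell import *
from h import *
s=sense();print(s['ee_pos'],s['orientation'],s['ft_force'],s['opening'])
a=snapshot('side');cv2.imwrite('pics/s13.png',cv2.resize(a[180:340,200:400],None,fx=4,fy=3.7,interpolation=cv2.INTER_CUBIC))
b=snapshot('top');cv2.imwrite('pics/t13.png',cv2.resize(b[130:350,220:420],None,fx=2.7,fy=2.7,interpolation=cv2.INTER_CUBIC))
E
```

```text
[ 0.47690709 -0.00300179  0.06966254] [3.96004525e-02 9.99215197e-01 9.32835156e-05 8.86745834e-04] [ 0.28415082 -1.11440591  0.2327543 ] 0.04248313630690521
```

View pics/s13.png

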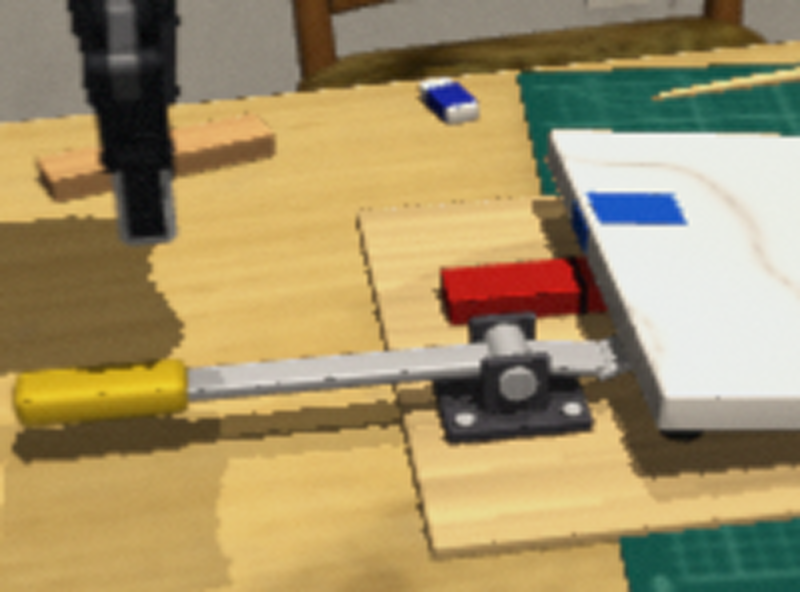

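View pics/t13.png

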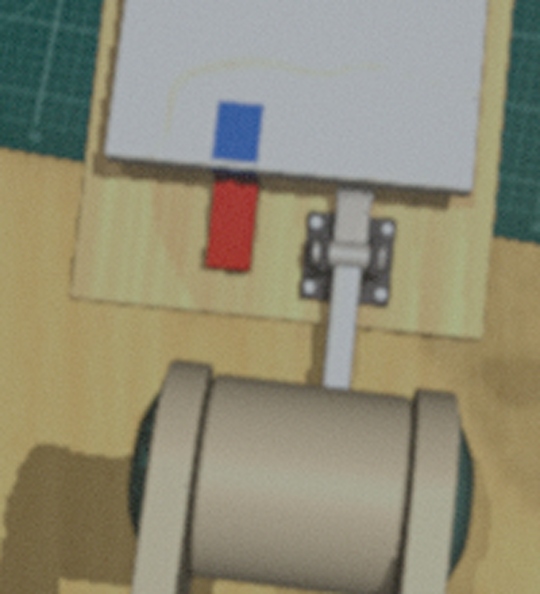

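```bash
python3 - <<'E'
from h import *
f=lambda x,y:(300+(x+.5)/3-.5,200+(y+.5)/3-.5)
print(np.mean([pt('top',f(*p),.041) for p in[(107,295),(144,297),(135,412),(98,411)]],axis=0))
E
```

```text
[ 0.44995728 -0.02103317  0.041     ]
```

The red shim is straight, with the black line at the edge under the tape. Next is the handle, centred at (0.450, −0.021).

carry_out --steps '[{"dp":[-14,-9,0],"dr":[0,0,0],"gripper":75},{"dp":[-13,-9,0],"dr":[0,0,0],"gripper":75},{"dp":[0,0,0],"dr":[0,0,0],"gripper":75},{"dp":[0,0,-20],"dr":[0,0,0],"gripper":75},{"dp":[0,0,-20],"dr":[0,0,0],"gripper":75},{"dp":[0,0,-15],"dr":[0,0,0],"gripper":75},{"dp":[0,0,0],"dr":[0,0,0],"gripper":75}]'

```text
time_s: 15.85
ee_pos: [0.4508, -0.0209, 0.0121]
orientation: [0.041, 0.999, 0.0, -0.001]
ft_force: [-0.4, 1.2, -0.3]
opening: 0.0637
```

carry_out --steps '[{"dp":[0,0,-10],"dr":[0,0,0],"gripper":75},{"dp":[0,0,-10],"dr":[0,0,0],"gripper":75},{"dp":[0,0,-10],"dr":[0,0,0],"gripper":75},{"dp":[0,0,0],"dr":[0,0,0],"gripper":75}]'

```text
time_s: 16.25
ee_pos: [0.4503, -0.0213, -0.0181]
orientation: [0.041, 0.999, 0.0, -0.001]
ft_force: [-0.1, -0.9, 0.6]
opening: 0.0641
```

```bash
python3 - <<'E'
from cell import *
from h import *
s=sense();print(s['ee_pos'],s['orientation'],s['ft_force'],s['opening'])
a=snapshot('side');cv2.imwrite('pics/s14.png',cv2.resize(a[180:340,200:400],None,fx=4,fy=3.7,interpolation=cv2.INTER_CUBIC))
E
```

```text
[ 0.45025859 -0.02134546 -0.01812425] [ 4.08788594e-02  9.99163170e-01  1.75186740e-04 -1.35913617e-03] [-0.11628466 -0.92292276  0.58497996] 0.06410162130637567
```

View pics/s14.png

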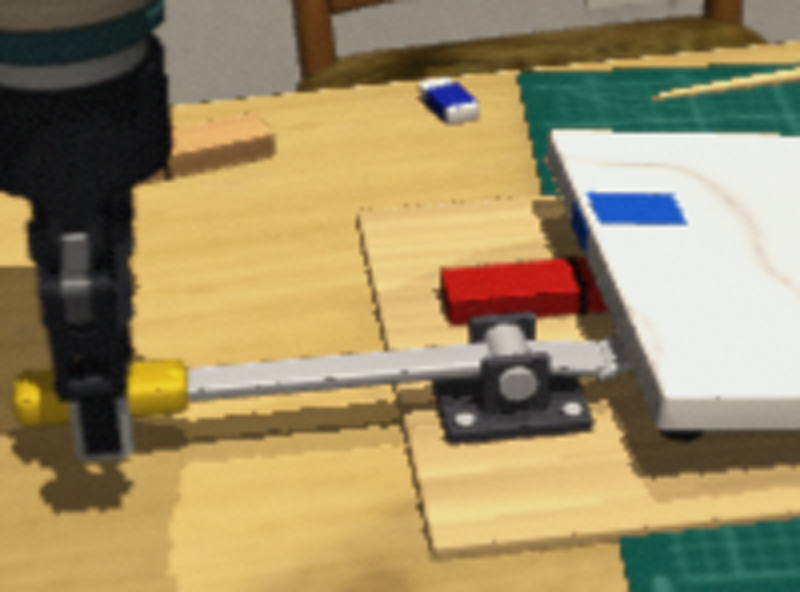

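carry_out --steps '[{"dp":[0,0,0],"dr":[0,0,0],"gripper":0},{"dp":[0,0,0],"dr":[0,0,0],"gripper":0},{"dp":[0,0,0],"dr":[0,0,0],"gripper":0},{"dp":[0,0,0],"dr":[0,0,0],"gripper":0},{"dp":[0,0,0],"dr":[0,0,0],"gripper":0}]'

```text
time_s: 16.8
ee_pos: [0.4518, -0.0203, -0.0157]
orientation: [0.041, 0.999, 0.001, 0.001]
ft_force: [-1.0, 6.2, 4.3]
opening: 0.0226
```

Gripped. I'll pull up along the arc without tilting, so the handle pivots between the pads.

carry_out --steps '[{"dp":[0.1,0,5],"dr":[0,0,0],"gripper":0},{"dp":[0.2,0,5],"dr":[0,0,0],"gripper":0},{"dp":[0.4,0,5],"dr":[0,0,0],"gripper":0},{"dp":[0.5,0,5],"dr":[0,0,0],"gripper":0}]'

```text
time_s: 17.2
ee_pos: [0.4533, -0.0204, 0.003]
orientation: [0.041, 0.999, 0.001, 0.001]
ft_force: [10.9, 4.5, -11.9]
opening: 0.023
```

carry_out --steps '[{"dp":[0.7,0,5],"dr":[0,0,0],"gripper":0},{"dp":[0.8,0,5],"dr":[0,0,0],"gripper":0},{"dp":[1,0,5],"dr":[0,0,0],"gripper":0},{"dp":[1.1,0,5],"dr":[0,0,0],"gripper":0}]'

```text
time_s: 17.6
ee_pos: [0.4568, -0.0207, 0.0222]
orientation: [0.041, 0.999, 0.001, 0.001]
ft_force: [13.7, 1.7, -17.6]
opening: 0.0224
```

```bash
python3 - <<'E'
from cell import *
from h import *
s=sense();print(s['ee_pos'],s['orientation'],s['ft_force'],s['wrist_torque'],s['opening'])
a=snapshot('side');cv2.imwrite('pics/s15.png',cv2.resize(a[180:340,200:400],None,fx=4,fy=3.7,interpolation=cv2.INTER_CUBIC))
E
```

```text
[ 0.45676089 -0.02070173  0.02222405] [4.05454893e-02 9.99176965e-01 8.36530048e-04 8.69340042e-04] [ 13.66945317   1.65880346 -17.59882766] [ 0.27324044 -1.64669706  0.21978485] 0.02239737310892756
```

View pics/s15.png

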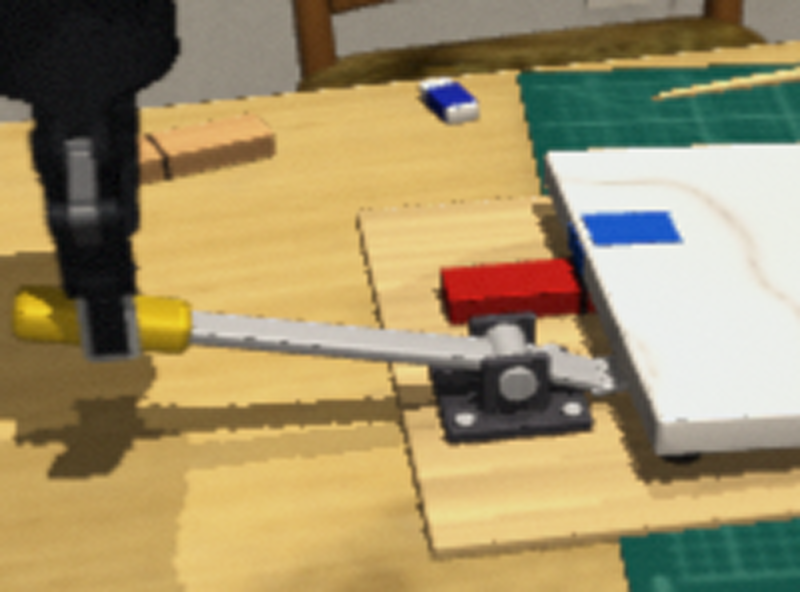

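Working well: the slab is coming down and the shim hasn't moved. I'll go on to the top.

carry_out --steps '[{"dp":[1.7,0,5],"dr":[0,0,0],"gripper":0},{"dp":[1.8,0,5],"dr":[0,0,0],"gripper":0},{"dp":[1.8,0,5],"dr":[0,0,0],"gripper":0},{"dp":[1.8,0,4],"dr":[0,0,0],"gripper":0}]'

```text
time_s: 18.05
ee_pos: [0.4622, -0.0211, 0.0402]
orientation: [0.041, 0.999, 0.0, -0.001]
ft_force: [6.9, -0.0, -17.5]
opening: 0.0225
```

carry_out --steps '[{"dp":[0.7,0,2],"dr":[0,0,0],"gripper":0},{"dp":[0.5,0,2],"dr":[0,0,0],"gripper":0}]'

```text
time_s: 18.25
ee_pos: [0.4637, -0.0212, 0.0439]
orientation: [0.041, 0.999, 0.0, -0.001]
ft_force: [12.6, -0.3, -35.1]
opening: 0.0225
```

```bash
python3 - <<'E'
from cell import *
from h import *
s=sense();print(s['ee_pos'],s['orientation'],s['ft_force'],s['wrist_torque'],s['opening'])
a=snapshot('side');cv2.imwrite('pics/s16.png',cv2.resize(a[180:340,200:400],None,fx=4,fy=3.7,interpolation=cv2.INTER_CUBIC))
E
```

```text
[ 0.46367621 -0.02122207  0.04393254] [ 4.06207927e-02  9.99174067e-01  3.10877754e-04 -1.01935892e-03] [ 12.64024369  -0.33951784 -35.14481569] [-0.03292717 -1.3897763   0.22781883] 0.022523791086162804
```

View pics/s16.png

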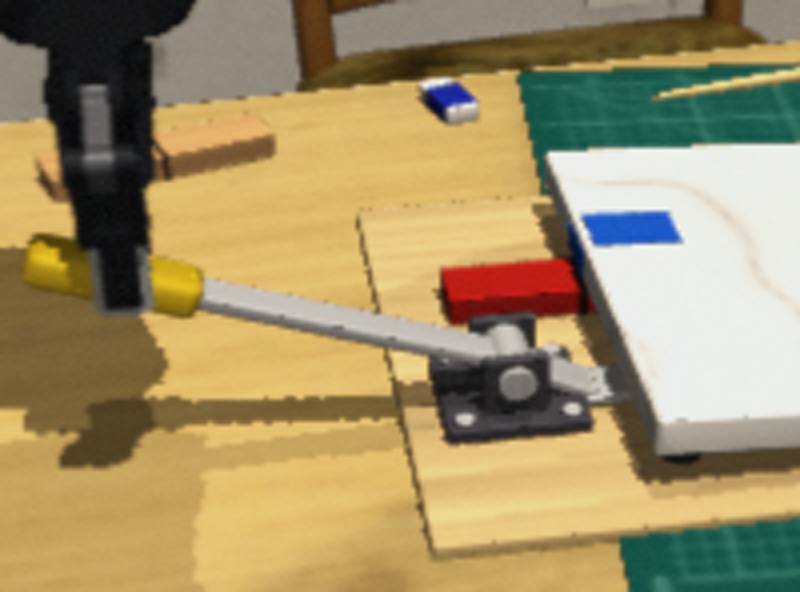

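At the upper stop: 35 N, 60 mm of travel, and the slab is resting on the shim. I'll ease off, open and withdraw upward.

carry_out --steps '[{"dp":[-0.5,0,-0.8],"dr":[0,0,0],"gripper":0},{"dp":[0,0,0],"dr":[0,0,0],"gripper":80},{"dp":[0,0,0],"dr":[0,0,0],"gripper":80},{"dp":[0,0,0],"dr":[0,0,0],"gripper":80},{"dp":[0,0,0],"dr":[0,0,0],"gripper":80},{"dp":[0,0,0],"dr":[0,0,0],"gripper":80}]'

```text
time_s: 18.9
ee_pos: [0.4641, -0.0216, 0.0459]
orientation: [0.041, 0.999, 0.0, 0.0]
ft_force: [0.1, -0.1, -0.5]
opening: 0.0684
```

carry_out --steps '[{"dp":[0,0,15],"dr":[0,0,0],"gripper":80},{"dp":[0,0,20],"dr":[0,0,0],"gripper":80},{"dp":[0,0,25],"dr":[0,0,0],"gripper":80},{"dp":[0,0,30],"dr":[0,0,0],"gripper":80},{"dp":[-5,30,25],"dr":[0,0,0],"gripper":80},{"dp":[-5,40,10],"dr":[0,0,0],"gripper":80},{"dp":[-10,40,0],"dr":[0,0,0],"gripper":80},{"dp":[-10,40,0],"dr":[0,0,0],"gripper":80},{"dp":[-10,40,0],"dr":[0,0,0],"gripper":80},{"dp":[-10,40,0],"dr":[0,0,0],"gripper":80},{"dp":[0,0,0],"dr":[0,0,0],"gripper":80}]'

```text
time_s: 20.0
ee_pos: [0.4125, 0.2121, 0.1708]
orientation: [0.038, 0.999, 0.001, -0.0]
ft_force: [-0.1, -0.6, -0.4]
opening: 0.0685
```

```bash
python3 - <<'E'
from cell import *
from h import *
s=sense();print(s['time_s'],s['ee_pos'],s['ft_force'],s['opening'])
a=snapshot('side');cv2.imwrite('pics/s17.png',cv2.resize(a[180:340,190:390],None,fx=4,fy=3.7,interpolation=cv2.INTER_CUBIC))
b=snapshot('top');cv2.imwrite('pics/t17.png',cv2.resize(b[70:350,220:420],None,fx=2.1,fy=2.1,interpolation=cv2.INTER_CUBIC));cv2.imwrite('pics/t17f.png',b)
E
```

```text
20.0 [0.41249763 0.21212927 0.17075146] [-0.13176018 -0.62435431 -0.40443859] 0.06847977205654204
```

View pics/s17.png

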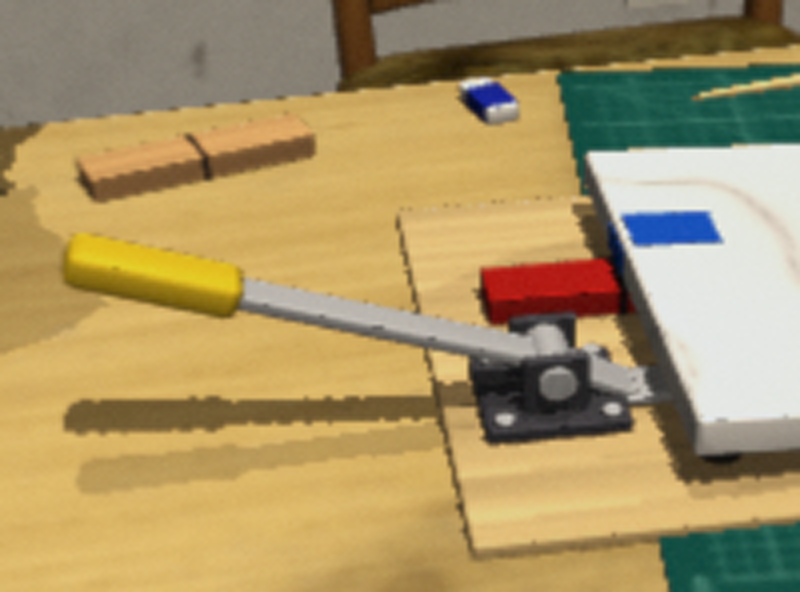

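View pics/t17.png

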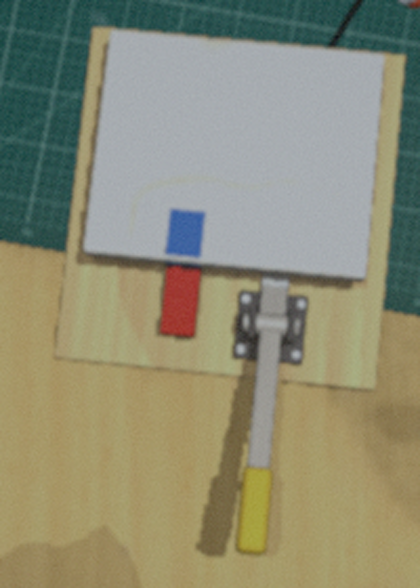

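```bash
python3 - <<'E'
from h import *
np.set_printoptions(precision=4,suppress=True)
f=lambda x,y:(220+(x+.5)/2.1-.5,70+(y+.5)/2.1-.5)
L=pt('top',f(160,333),.023);R=pt('top',f(194,336),.023);e=(L+R)/2
X=np.array([np.cos(-.07),np.sin(-.07),0]);print('centre',e+.06*X,'end yaw',np.arctan2(-(L-R)[0],(L-R)[1]))
A=pt('top',f(167,265),.023);B=pt('top',f(200,267),.023)
print('side yaw',[np.arctan2((q-p)[1],(q-p)[0]) for p,q in((L,A),(R,B))])
l=pt('top',f(85,250),.047);r=pt('top',f(365,277),.047);print(l,r,'tape mid',pt('top',f(184,259.5),.047)-.0014*X)
E
```

```text
centre [0.6642 0.0431 0.023 ] end yaw -0.06195318149142408
side yaw [np.float64(-0.06841941649156294), np.float64(-0.055652727304951306)]
[0.6712 0.1258 0.047 ] [ 0.6542 -0.1097  0.047 ] tape mid [0.6638 0.0422 0.047 ]
```

The shim centre is within about 1–2 mm of the mark and its yaw error is about 0.01 rad. The handle is back up and the arm is clear, so I'll hand the job in.

```bash
python3 -c "
from cell import arm;print(arm.close_job())"
```

```text
the job is handed in; nothing more can be done
None
```

The job is done and handed in at about 20 s of the 64 s allowed; no verdict is reported. I pressed the handle to its stop and let go, and the bar stayed down. I then slid the red shim straight in under the blue mark, set it on the board and pulled the handle back up to its stop. The slab came down onto the shim.

**Last checks from the pictures:**
- **Shim position:** its centre is at about (0.664, 0.043), and the mark is at about (0.664, 0.042).
- **Shim angle:** it is square to the slab within about 0.01 rad.
- **Bar:** the handle is back at its starting position.
- **Slab:** it looks raised and at rest on the shim; I judged this by eye. I could not measure the contact force between slab and shim.
- **Arm:** it is clear of everything and reads about zero force.

**One disagreement:** the fingertips were about 35–38 mm higher than the reported TCP implied, both in the side camera and by contact on the handle. I worked from contact forces and pictures for heights instead. At the stops the wrist sensor's vertical force reached 52 N pressing down and 35 N pulling up, well under the 120 N limit.

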